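# Mix a settled colour sample on the touch mixer

### The arm

A 6-joint arm with a two-finger parallel gripper is mounted at the origin on the work surface; the furniture and walls round the work are solid. World frame = base frame: x ahead of the robot, y to its left, z up, the work surface at z = 0. Lengths are in mm, angles in rad, forces in N, time in s.
With the tool pointing down it reaches from about 275 to 1000 mm from the base axis. Payload 8.4 kg.
Tool frame: the origin (TCP) lies on the centre line of the jaws, within the pads' length; the fingertips stand 17 mm ahead of it and the grasp point (between the pads) lies 2 mm behind it; z points along the fingers, y is the line along which they close (so a half turn about z gives the same grasp; the last joint's range is limited). The gripper opens to 85 mm and grips with 20 to 120 N. Pads are 22 mm wide; open, the fingers measure 114 mm over their backs; the gripper's body (76 mm by 85 mm) begins 54 mm behind the grasp point. The pads swing forward as they close: fully open they stand 13 mm farther back than shut.
Start: joints at [-1.314, 0.353, 1.633, -0, 1.155, -0.002], TCP at [159.949, -604.189, 248.281] pointing down, gripper open.
Joint ranges: [-2.63, 2.63], [-0.92, 2.1], [0.06, 2.66], [-1.3, 4.44], [0, 2.69], [-3.02, 3.02]. Speed limits (rad/s): [2.22, 2.22, 2.79, 3.14, 3.14, 3.14].

### API

Orientations are given as [roll, pitch, yaw] about the fixed x, y, z axes, in that order (R = Rz(yaw) Ry(pitch) Rx(roll)).
In Python, from rig import r, eyes gives the robot as it stands. The module is installed in compiled form; this text tells all that it offers.
- The arm moves only by the shell command python3 -m inch 'ROWS' [FORCE]. ROWS is JSON, a list of rows, each a list of 7 numbers: the shift along the tool's x, y, z in m, then the turn, a rotation vector about the tool's x, y, z in degrees, then the closure, from -1 (fully open) to 1 (shut). In form: [[x, y, z, rx, ry, rz, gripper], ...]. A call has 1 to 8 rows; each row shifts and turns the commanded pose from where the row before left it, along the tool's axes as they then stand; what a row does not reach is not made up. A row lasts 1/10 s, in which the tool goes at most 50 mm and 8.59 degrees, less where a joint would pass 70% of its speed; a pose out of reach is approached as far as the arm can. A call with a gripper value outside its range is refused whole. The fingers move at their own pace and stop on an object; FORCE is the grip in N (left out, the last holds). Time passes only in rows, so rows that do not move let the fingers close. It gives the time, the measured TCP pose, the force, the opening and the grip force at its end, in the units of the state.
- r.sense(): the state, without advancing time (a new reading comes with each control period).
- eyes.grab_frame(name): name is "side" or "top" or "wrist"; returns a dict with "img" (384x512x3 uint8, blue, green, red), "fx", "fy", "cx", "cy" (pixels), "R" (3x3) and "t" (3): a world point X has camera coordinates R X + t; the wrist camera has in their place "hand_eye" (4x4, takes a point from camera to tool coordinates, whose origin is the TCP and whose axes are the flange's). Camera axes: x right, y down, z forward; pixel columns grow to the right and rows downward; lengths in mm; the calibration is good to about 2 mm. A picture is of the moment at which its call begins: read the wrist's pose just before it. There is no depth.
- r.sign_off(): hands the job in; it is judged then, once.
The state is a dict: "clock": time; "qpos": joint angles; "qvel": joint speeds; "joint_efforts": joint torques, N m; "eef_pos": TCP position; "tcp_rot": TCP orientation; "contact_force": force on the tool from outside, world axes, zero at the start; "wrist_torque": the same for the moment, N m; "opening": opening from 0.0 (shut) to 1.0 (fully open); "grasp_force": force on a finger pad.
Only numpy, scipy, OpenCV 4.12 (cv2) and the standard library are available. Lean on these libraries where they do the work, as an engineer would, in place of code of your own. Each camera call takes 0.05 s, during which the arm holds its last target. There are 200 camera calls.

### The job

The colour in the blue-capped flask has settled: mix it on the touch mixer. Take the open ring head out of the wooden accessory block and fit it in the mixer's drive socket, stem fully home; then lift the blue-capped flask off its cork ring, set its round bottom in the ring head and press it straight down until the sprung drive is all the way down. Finish while still holding the flask pressed down and upright, touching nothing but the flask, and leave the other flask, the pad head, the tape roll and the slip bottles where they are.

Things in the scene. Friction and masses are not known exactly. Their poses are not given: they have to be found in the camera images.
- mixer: touch mixer, a round light grey housing on a dark base, 120 mm across and 62 mm high, fixed to the table; a dark control panel on its front sticks out to 76 mm from the centre along its own -x, 34 mm high at most. Origin at the table under the centre of the drive, z up
- drive_mouth (a point): centre of the mouth of the drive socket, on top of the drive (an aluminium disc of 38 mm, 82 mm above the table while up). The socket is a round hole 12 mm wide and 22 mm deep, straight down. A red band below the disc shows while the drive is up and vanishes into the housing as it goes down. The point moves with the drive
- drive (a joint): travel of the sprung drive, m: 0 up, 0.012 fully down at a hard stop. It needs about 4.5 N to start and 13 N at the bottom (weight of head and flask included, about 2 N), and springs back up when let go
- head_block: wooden accessory block, 66 x 152 mm and 26 mm high, its long side along its own y, fixed; two upright holes of 14 mm at y = +40 and -40 mm hold the two heads. Origin at the centre of its underside
- ring_head: ring head, black with an orange liner, 0.07 kg: flange of 42 mm; above it on struts a ring, 57 mm outside, 45 inside, 18 to 34 mm above the flange's underside; below it a steel stem of 10 mm, 18 long, tip tapered over the last 6. Origin at the centre of the flange's underside, z up. Stands in one of the block's holes, flange on the block; fully home in the mixer its origin lies on the drive mouth
- ring_top (a point): centre of the ring head's upper rim, 34 mm above its flange's underside
- pad_head: the other head, with the same flange and stem but a closed black rubber pad of 54 mm, 26 mm high over the flange; not needed. Origin at the centre of the flange's underside
- blue_flask: round-bottomed clear flask, blue contents, ribbed blue cap, about 0.15 kg: a ball of 60 mm, a neck of 25 mm, a cap of 33 mm from 80 to 108 mm above the lowest point (grip it there). Origin at the lowest point of the ball, z up along the neck. Seated in the ring head, as in its cork ring, its lowest point lies 10 mm below the ring's upper rim
- cap_top (a point): centre of the top of the blue cap, 108 mm above the flask's lowest point
- brown_flask: a flask of the same shape with brown contents and a black cap; not needed. Origin at the lowest point of the ball
- cork_a: cork ring, 84 mm across and 24 mm high, fixed, holds one of the flasks. Origin at the centre of its underside
- cork_b: a second such cork ring, holds the other flask. Origin at the centre of its underside
- tape_roll: roll of masking tape, 96 mm across and 25 mm high, lying flat; a bystander. Origin at the centre of its underside
- trailer_a: white slip bottle with brown slip and a needle cap, 49 mm across and 195 mm high; a bystander. Origin at the centre of its underside
- trailer_b: white slip bottle with grey slip and a needle cap, 49 mm across and 195 mm high; a bystander. Origin at the centre of its underside

How it is judged:
By the outcome, as a careful person would: the job done as asked, in the order asked, and still so for the second after the job is handed in, while the arm keeps its last pose, push and grip.
It also fails if it takes over 64 s, if anything falls off the work surface, if the arm or the gripper's body presses on something with over 40 N, if the wrist force passes 120 N, or if a joint passes its speed limit or range.

## Working session

There is one attempt and no reset: what is moved stays moved. The work goes in short steps, Python scripts to look and compute and a shell command to move; the robot and the scene stay as the last step left them, time stands still between calls to the robot, and variables do not carry over. Pictures are saved under pics/ and viewed, at most 10 in all, crops included, and the job is handed in when it is done.

```bash
mkdir -p pics; cat > h.py <<'E'
import numpy as np, cv2
from rig import r, eyes
from scipy.spatial.transform import Rotation as Ro
def cam(n):
    s=r.sense(); f=eyes.grab_frame(n)
    if 'hand_eye' in f:
        T=np.eye(4); p=s['tcp_rot']; p=np.array(p)
        T[:3,:3]=p if p.shape==(3,3) else (Ro.from_euler('xyz',p).as_matrix() if p.size==3 else Ro.from_quat(p).as_matrix())
        T[:3,3]=s['eef_pos']; W=np.linalg.inv(T@np.array(f['hand_eye'])); f['R']=W[:3,:3]; f['t']=W[:3,3]
    K=np.array([[f['fx'],0,f['cx']],[0,f['fy'],f['cy']],[0,0,1]])
    return f['img'],K@np.c_[np.array(f['R']),np.array(f['t'])]
def proj(P,X): q=P@np.r_[X,1]; return q[:2]/q[2]
def tri(Ps,uvs):
    A=[]
    for P,(u,v) in zip(Ps,uvs): 
        a=[u*P[2]-P[0],v*P[2]-P[1]]; A+= [b/np.linalg.norm(b[:3]) for b in a]
    A=np.array(A); X=np.linalg.lstsq(A[:,:3],-A[:,3],rcond=None)[0]
    return X,[np.round(proj(P,X)-uv,1) for P,uv in zip(Ps,uvs)]
def onz(P,uv,z):
    u,v=uv; A=np.array([u*P[2]-P[0],v*P[2]-P[1]]); return np.linalg.solve(A[:,:2],-A[:,3]-A[:,2]*z)
E
python3 - <<'E'
from h import *
print(r.sense())
for n in ['side','top','wrist']:
    im,P=cam(n); np.save(f'P_{n}.npy',P); cv2.imwrite(f'pics/{n}0.png',im); print(n,-np.linalg.inv(P[:,:3])@P[:,3])
a=cv2.imread('pics/side0.png');b=cv2.imread('pics/top0.png')
cv2.imwrite('pics/s.png',cv2.resize(a,(800,600),interpolation=cv2.INTER_CUBIC));cv2.imwrite('pics/t.png',cv2.resize(b,(800,600),interpolation=cv2.INTER_CUBIC))
E
```

```text
{'clock': 0.0, 'qpos': array([-1.31439717e+00,  3.53657511e-01,  1.63418493e+00,  8.00680261e-06,
        1.15518966e+00, -2.43408461e-03]), 'qvel': array([ 2.59881141e-05,  3.03258242e-04, -4.76946190e-04, -8.05481688e-05,
        8.60408096e-04,  2.13716514e-04]), 'joint_efforts': array([ 4.12846930e-03, -6.05237317e+01, -3.42062831e+01,  4.48622186e-04,
        9.34349344e-03, -4.76021057e-06]), 'eef_pos': array([ 159.83074848, -603.72223929,  247.53408487]), 'tcp_rot': array([-3.14015323e+00, -1.08242355e-05,  2.58829998e-01]), 'contact_force': array([-0.63108747, -0.15764939, -0.92647123]), 'wrist_torque': array([ 0.01364309, -0.00777629, -0.03157823]), 'grasp_force': 0.0, 'opening': 0.9995693871407094}
side [  439.43781536 -1450.6441546    692.59751361]
top [ 313.16293298   53.21651511 1265.06674867]
wrist [ 227.28096935 -586.42818439  372.86925813]
```

View pics/s.png

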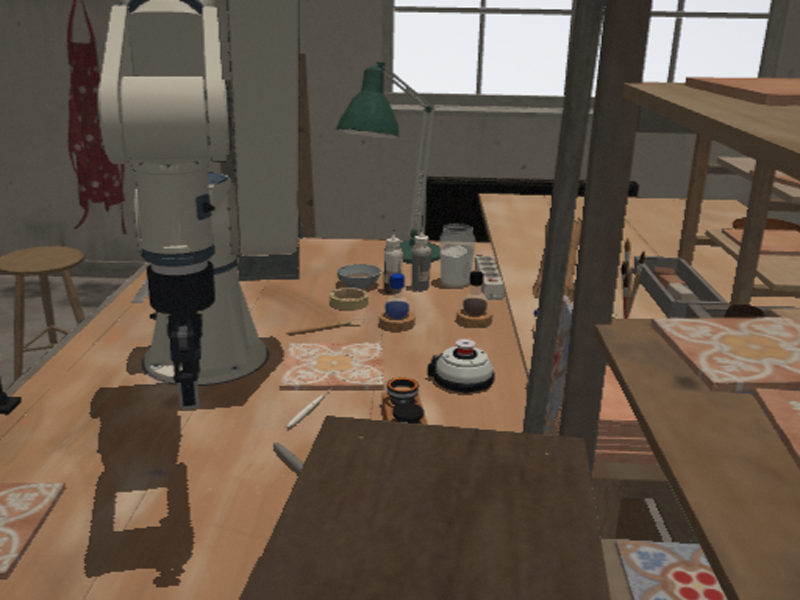

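View pics/t.png

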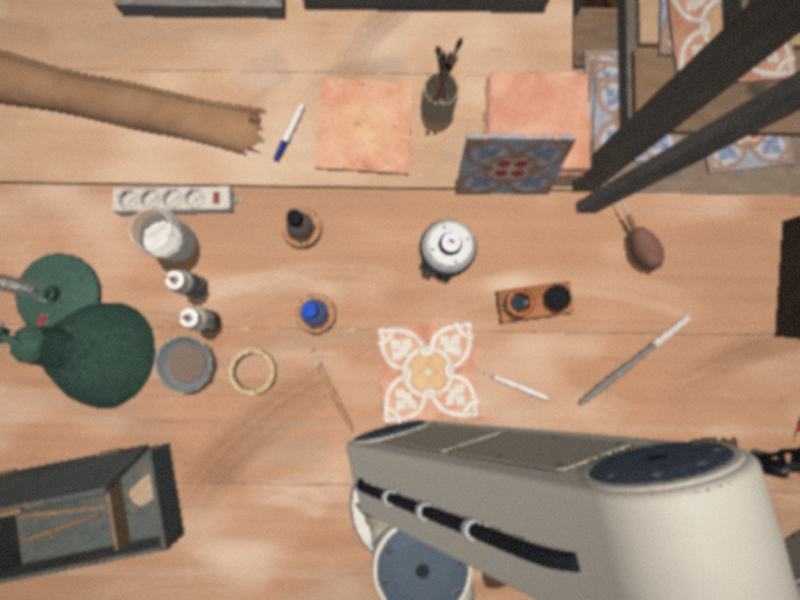

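Side view (800-px scale): ring head at (403,385), mixer disc (464,345), blue cap (397,281), with the black shelf board in the foreground. Top view: ring head (518,303), mixer drive (450,242), blue cap (313,311), brown flask (300,225). I'll enlarge these areas next.

```bash
python3 - <<'E'
from h import *
a=cv2.imread('pics/side0.png');b=cv2.imread('pics/top0.png')
c=lambda im,x,y,w,h,k:cv2.resize(im[y:y+h,x:x+w],None,fx=k,fy=k,interpolation=cv2.INTER_CUBIC)
M=np.zeros((600,800,3),np.uint8)
M[:300,:400]=c(a,235,210,80,60,5)   # side: mixer + block
M[:300,400:]=c(a,235,165,80,60,5)   # side: flask
M[300:,:400]=c(b,260,140,80,60,5)[:, :] # top mixer
M[300:,400:]=c(b,312,170,80,60,5)  # top block
cv2.imwrite('pics/m.png',M)
N=c(b,170,125,80,95,6);cv2.imwrite('pics/n.png',N)
Ps=np.load('P_side.npy');Pt=np.load('P_top.npy');k=.64
for n,s,t in [('mixer',(464,345),(450,242)),('ring',(403,380),(518,300)),('bluecap',(397,276),(312,309)),('brown',(476,274),(294,219))]:
    print(n,tri([Ps,Pt],[np.array(s)*k,np.array(t)*k]))
E
```

```text
mixer (array([530.86142791, -69.21465311,  74.16358626]), [array([-0.2,  0. ]), array([ 0. , -0.2])])
ring (array([ 416.5518177 , -207.70192814,   64.04622137]), [array([-0.1,  0. ]), array([-0. , -0.1])])
bluecap (array([389.33945537, 198.87865029, 119.11952278]), [array([-0.3,  0. ]), array([-0. , -0.4])])
brown (array([567.15842052, 238.92950757, 114.8795823 ]), [array([-1. ,  0.2]), array([ 0. , -1.2])])
```

View pics/m.png

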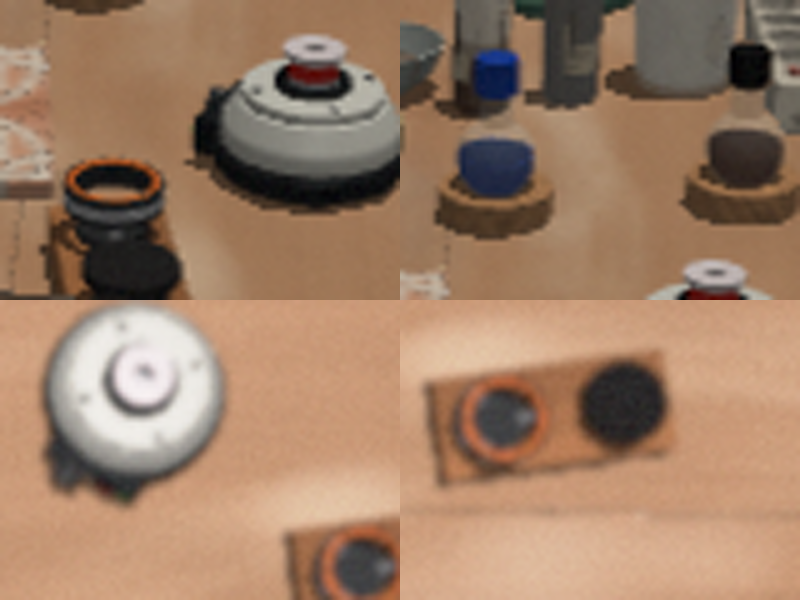

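View pics/n.png

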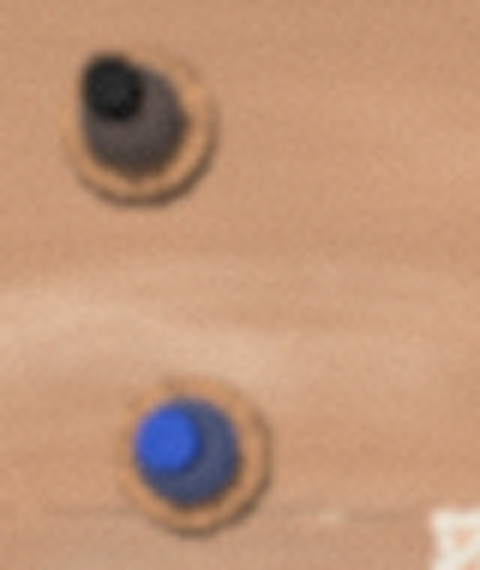

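Crops: disc top centre at (315,50) side and (143,378) top; ring rim at (113,183) side and (503,418) top; pad at (622,403) top; cap top at (495,57) side and (168,438) in the second crop.

```bash
python3 - <<'E'
from h import *
Ps=np.load('P_side.npy');Pt=np.load('P_top.npy')
o=lambda x,y,x0,y0,k:np.array([(x+.5)/k-.5+x0,(y+.5)/k-.5+y0])
d={'disc':(o(315,50,235,210,5),o(143,78,260,140,5)),'ring':(o(113,183,235,210,5),o(103,118,312,170,5)),
'cap':(o(96,57,235,165,5),o(167,438,170,125,6)),'pad':(o(132,265,235,210,5),o(222,103,312,170,5))}
for n,(s,t) in d.items(): print(n,tri([Ps,Pt],[s,t]))
print('z-known top', [ (n,onz(Pt,d[n][1],z)) for n,z in [('disc',82),('ring',60),('cap',122),('pad',52)]])
s=r.sense(); print(s['eef_pos'],s['tcp_rot'],np.round(Ro.from_euler('xyz',s['tcp_rot']).as_matrix(),3).tolist())
print(np.round(eyes.grab_frame('wrist')['hand_eye'],3))
E
```

```text
disc (array([530.90150669, -69.44759404,  78.00098557]), [array([-0.8,  0.1]), array([ 0. , -0.8])])
ring (array([ 414.1178709 , -211.46114299,   56.46286221]), [array([-0.3,  0. ]), array([-0. , -0.3])])
cap (array([388.93155203, 205.59936272, 119.22015785]), [array([-0.1,  0. ]), array([-0. , -0.1])])
pad (array([ 426.14147617, -289.08025932,   47.96664378]), [array([-0.6,  0. ]), array([-0. , -0.5])])
z-known top [('disc', array([527.77572344, -69.04330806])), ('ring', array([ 412.84677963, -210.72514351])), ('cap', array([388.36306683, 205.20396389])), ('pad', array([ 424.22638369, -287.99576917]))]
[ 159.8715953  -603.85926058  247.73568513] [-3.14053157e+00 -2.07026749e-05  2.58770252e-01] [[0.967, 0.256, -0.0], [0.256, -0.967, 0.001], [0.0, -0.001, -1.0]]
[[-1.00000e-03 -9.62000e-01 -2.73000e-01  6.96240e+01]
 [ 1.00000e+00 -1.00000e-03 -1.00000e-03  2.86000e-01]
 [ 0.00000e+00 -2.73000e-01  9.62000e-01 -1.25247e+02]
 [ 0.00000e+00  0.00000e+00  0.00000e+00  1.00000e+00]]
```

```bash
cat >> h.py <<'E'
def plan(X,psi,n,s=None):
    s=s or r.sense(); p=np.array(s['eef_pos']); R=Ro.from_euler('xyz',s['tcp_rot'])
    T=Ro.from_euler('xyz',[np.pi,0,np.radians(psi)]); w=(R.inv()*T).as_rotvec()/n; d=(np.array(X)-p)/n
    print('now',p.round(1),'per row mm',np.linalg.norm(d).round(1),'deg',np.degrees(w).round(2))
    for i in range(n): print((R.as_matrix().T@d/1000).round(4)); R=R*Ro.from_rotvec(w)
E
python3 - <<'E'
from h import *
plan([413,-211,180],98.5,12)
E
```

```text
now [ 159.9 -603.9  247.8] per row mm 39.4 deg [-0.   -0.   -6.97]
[ 0.0288 -0.0262  0.0057]
[ 0.0317 -0.0226  0.0057]
[ 0.0342 -0.0185  0.0057]
[ 0.0362 -0.0142  0.0057]
[ 0.0377 -0.0097  0.0057]
[ 0.0386 -0.0051  0.0057]
[ 0.0389 -0.0004  0.0057]
[0.0387 0.0044 0.0057]
[0.0379 0.009  0.0057]
[0.0365 0.0136 0.0057]
[0.0346 0.0179 0.0057]
[0.0322 0.022  0.0057]
```

```bash
python3 -m inch '[[0.0288,-0.0262,0,0,0,-7,-1],[0.0317,-0.0226,0,0,0,-7,-1],[0.0342,-0.0185,0,0,0,-7,-1],[0.0362,-0.0142,0.008,0,0,-7,-1],[0.0377,-0.0097,0.008,0,0,-7,-1],[0.0386,-0.005,0.008,0,0,-7,-1],[0.0389,0,0.008,0,0,-7,-1],[0.0387,0.0044,0.008,0,0,-7,-1]]'
python3 -m inch '[[0.0379,0.009,0.008,0,0,-7,-1],[0.0365,0.0136,0.008,0,0,-7,-1],[0.0346,0.0179,0.008,0,0,-7,-1],[0.0322,0.022,0.004,0,0,-7,-1],[0,0,0,0,0,0,-1],[0,0,0,0,0,0,-1]]'
python3 - <<'E'
from h import *
im,P=cam('wrist'); np.save('P_w1.npy',P); cv2.imwrite('pics/w1.png',im)
plan([413,-211,180],98.5,1)
E
```

```text
clock: 1.0
eef_pos: [329.2, -341.1, 208.1]
tcp_rot: [3.141, 0.0, 1.241]
contact_force: [1.0, 0.7, -0.1]
opening: 1.001
grasp_force: 0.0
clock: 1.6
eef_pos: [412.7, -210.5, 180.2]
tcp_rot: [-3.141, -0.0, 1.726]
contact_force: [-0.1, -0.0, 0.1]
opening: 1.001
grasp_force: 0.0
now [ 412.4 -211.2  180.3] per row mm 0.7 deg [-0.01  0.01  0.32]
[0.0001 0.0006 0.0003]
```

View pics/w1.png

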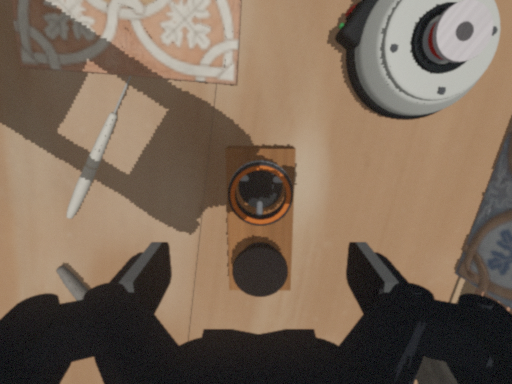

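Wrist view: ring rim centre about (261,192), pad (260,270), block sides vertical in the image, so the jaws (left/right) close across the block's short side. Disc centre is about (464,30).

```bash
python3 - <<'E'
from h import *
Ps=np.load('P_side.npy');Pt=np.load('P_top.npy');Pw=np.load('P_w1.npy')
im=cv2.imread('pics/w1.png'); c=im[150:240,215:310]
hsv=cv2.cvtColor(im,cv2.COLOR_BGR2HSV); m=((hsv[...,0]<15)&(hsv[...,1]>190)&(hsv[...,2]>110)).astype(np.uint8); m[:150]=0;m[240:]=0;m[:,:215]=0;m[:,310:]=0
ys,xs=np.nonzero(m); print('orange n',len(xs),xs.min(),xs.max(),ys.min(),ys.max())
h=cv2.convexHull(np.c_[xs,ys].astype(np.int32)); print(cv2.fitEllipse(h))
big=cv2.resize(c,None,fx=6,fy=6,interpolation=cv2.INTER_CUBIC); big[:]=big; cv2.imwrite('pics/w1c.png',big)
for uv in [(261,192)]:
    print(onz(Pw,uv,60),onz(Pw,uv,57), tri([Ps,Pw],[(257.1,246.2),uv]),tri([Pt,Pw],[(332.2,193.2),uv]),tri([Ps,Pt,Pw],[(257.1,246.2),(332.2,193.2),uv]))
print('disc',onz(Pw,(464,30),82))
Z=[412.8,-210.7,60]
for dx in [(0,0,0),(28.5,0,0),(-28.5,0,0),(0,28.5,0),(0,-28.5,0)]: print(proj(Pw,np.array(Z)+dx))
E
```

```text
orange n 10 246 277 167 218
((259.23272705078125, 193.73252868652344), (52.333797454833984, 54.474342346191406), 35.750038146972656)
[ 415.00813307 -208.44100365] [ 415.15726135 -209.24715581] (array([ 415.00072726, -209.62434983,   55.62084096]), [array([ 0.1, -0. ]), array([-0.3, -0. ])]) (array([ 417.38574843, -222.31578497,    7.78458534]), [array([ 0. , -0.1]), array([-0.2, -0.2])]) (array([ 414.39443787, -210.55604759,   55.95984979]), [array([-0.1,  0. ]), array([-0.3, -0.4]), array([-1.1,  1. ])])
disc [531.83088517 -69.15814096]
[258.0526953  194.12217769]
[290.66061433 199.02292096]
[225.14897648 189.17697776]
[263.30098346 161.61484029]
[253.11030278 224.73483006]
```

View pics/w1c.png

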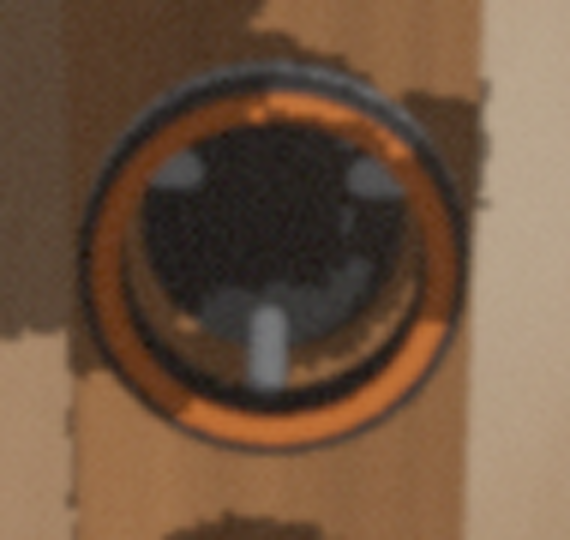

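```bash
python3 -m inch '[[0.0005,0.0022,0.04,0,0,0,-1],[0,0,0.04,0,0,0,-1],[0,0,0.03,0,0,0,-1],[0,0,0.015,0,0,0,-1],[0,0,0.005,0,0,0,-1],[0,0,0,0,0,0,-1]]' 40; python3 -m inch '[[0,0,0,0,0,0,1],[0,0,0,0,0,0,1],[0,0,0,0,0,0,1],[0,0,0,0,0,0,1],[0,0,0,0,0,0,1],[0,0,0,0,0,0,1]]' 40
```

```text
clock: 2.25
eef_pos: [414.0, -211.1, 50.1]
tcp_rot: [-3.141, -0.0, 1.723]
contact_force: [-0.0, -0.3, -0.4]
opening: 1.003
grasp_force: 0.0
clock: 2.85
eef_pos: [415.3, -210.9, 51.6]
tcp_rot: [3.14, 0.002, 1.725]
contact_force: [-2.2, -0.7, 6.6]
opening: 0.66
grasp_force: 41.3
```

```bash
python3 -m inch '[[0,0,-0.01,0,0,0,1],[0,0,-0.03,0,0,0,1],[0,0,-0.04,0,0,0,1],[0,0,-0.015,0,0,0,1],[0.014,0.041,0,0,0,0,1],[0.014,0.041,0,0,0,0,1],[0.0145,0.041,0,0,0,0,1],[0,0,0,0,0,0,1]]'; python3 -m inch '[[0,0,0,0,0,0,1],[0,0,0,0,0,0,1]]'
python3 - <<'E'
from h import *
im,P=cam('wrist'); np.save('P_w2.npy',P); cv2.imwrite('pics/w2.png',cv2.resize(im,(800,600),interpolation=cv2.INTER_CUBIC));cv2.imwrite('pics/w2o.png',im)
s=r.sense();print(s['eef_pos'],s['tcp_rot'],s['contact_force'])
print(proj(P,[530.5,-69,82]))
E
```

```text
clock: 3.65
eef_pos: [534.5, -147.6, 147.1]
tcp_rot: [3.136, 0.001, 1.727]
contact_force: [0.6, -0.7, -0.8]
opening: 0.656
grasp_force: 43.2
clock: 3.85
eef_pos: [528.7, -149.5, 145.6]
tcp_rot: [-3.141, -0.0, 1.725]
contact_force: [0.2, 0.2, -0.8]
opening: 0.655
grasp_force: 43.2
[ 528.54829557 -149.68632311  145.56357835] [-3.14103094e+00 -1.31125368e-04  1.72435399e+00] [-0.35370514  0.47767147 -1.11907183]
[281.00494896  92.69377955]
```

View pics/w2.png

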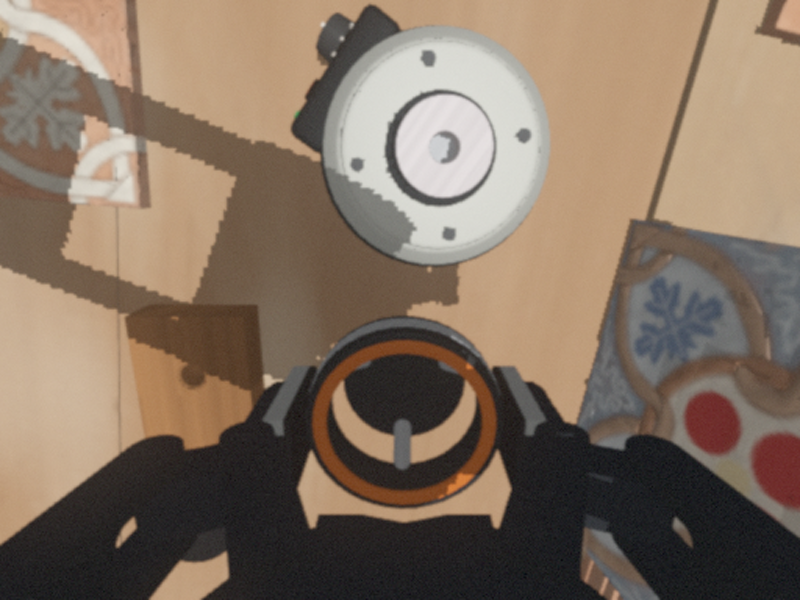

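Head held upright in the jaws; rim outer edges at x 311–497, y ~338–507 (800-scale). Disc centre about (445,146), hole (444,147).

```bash
python3 - <<'E'
from h import *
P=np.load('P_w2.npy'); im=cv2.imread('pics/w2o.png')
g=cv2.cvtColor(im,cv2.COLOR_BGR2HSV)
m=((g[...,0]<14)&(g[...,1]>150)&(g[...,2]>60)).astype(np.uint8); m[:210]=0;m[330:]=0;m[:,:195]=0;m[:,325:]=0
h=cv2.convexHull(np.argwhere(m)[:,::-1].astype(np.int32)); e=cv2.fitEllipse(h); print('rim ellipse',e)
# optimise model of circle: rim outer/liner radius unknown, at plane z
from scipy.optimize import least_squares
s=dict(p=np.array([528.55,-149.69,145.56])); R=Ro.from_euler('xyz',[-3.14103,0,1.72435]).as_matrix()
th=np.linspace(0,2*np.pi,60)
def ell(c,rad,z):
    pts=np.array([proj(P,[c[0]+rad*np.cos(t),c[1]+rad*np.sin(t),z]) for t in th]).astype(np.float32); return cv2.fitEllipse(pts)
for z in (152,154,156):
  f=lambda q:np.r_[np.array(ell(q[:2],q[2],z)[0])-e[0],(np.mean(ell(q[:2],q[2],z)[1])-np.mean(e[1]))]
  q=least_squares(f,[528,-150,26],diff_step=1e-3).x; print('ring',z,q,'tool',(R.T@(np.r_[q[:2],z]-s['p'])).round(2))
m=((g[...,2]>165)&(g[...,1]<40)).astype(np.uint8)
dg=cv2.cvtColor(im,cv2.COLOR_BGR2GRAY)
for e2 in [((284.5,93.2),)]:
  for z in (79,82):
    f=lambda q:np.array(ell(q,19,z)[0])-e2[0]; q=least_squares(f,[530,-69],diff_step=1e-3).x; print('disc',z,q,ell(q,19,z))
cv2.imwrite('pics/d.png',cv2.resize(im[40:150,230:340],None,fx=5,fy=5,interpolation=cv2.INTER_CUBIC))
E
```

```text
rim ellipse ((258.34478759765625, 269.96533203125), (105.14302062988281, 117.72698974609375), 90.06965637207031)
ring 152 [ 529.40576882 -150.80910325   26.46570834] tool [-1.24  0.67 -6.44]
ring 154 [ 529.22934492 -149.64203066   26.02033834] tool [-0.06  0.67 -8.44]
ring 156 [ 529.05291705 -148.47494625   25.57496577] tool [  1.12   0.68 -10.44]
disc 79 [532.93145535 -69.2978567 ] ((284.5, 93.20000457763672), (61.80583190917969, 65.5002212524414), 12.203086853027344)
disc 82 [532.71488211 -69.5047636 ] ((284.5, 93.19999694824219), (62.78682327270508, 66.53907012939453), 12.205535888671875)
```

View pics/d.png

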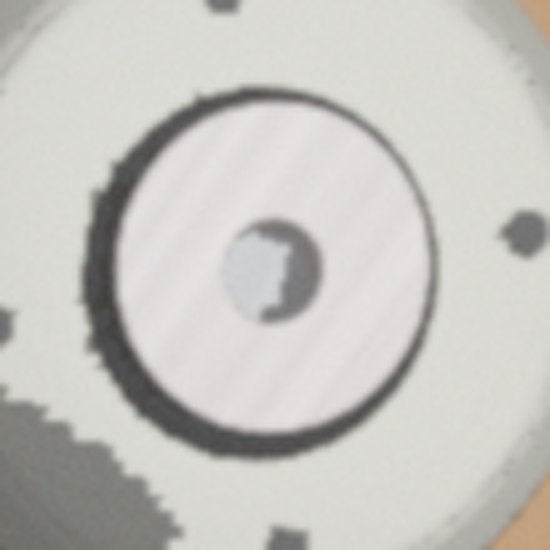

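Mouth ellipse is centred at about (272,271) in the crop, disc at (275,265); both agree with the 12 mm and 38 mm sizes. Relative move from the held ring to the socket: (+3.4, +80.1) mm.

```bash
python3 -m inch '[[0.03,0.006,0,0,0,0,1],[0.03,0.006,0,0,0,0,1],[0.0186,0.0036,0,0,0,0,1],[0,0,0.01,0,0,0,1],[0,0,0.006,0,0,0,1],[0,0,0,0,0,0,1],[0,0,0,0,0,0,1]]'
python3 - <<'E'
from h import *
plan([532.0,-69.6,129],98.8,1); print(r.sense()['contact_force'],r.sense()['wrist_torque'])
E
```

```text
clock: 4.6
eef_pos: [532.5, -70.3, 129.0]
tcp_rot: [-3.141, -0.0, 1.724]
contact_force: [-0.1, 0.2, -0.2]
opening: 0.663
grasp_force: 43.2
now [532.5 -70.3 129. ] per row mm 0.9 deg [-0.04 -0.   -0.04]
[ 0.0008 -0.0004 -0.    ]
[-0.14087311  0.15939112 -0.1790979 ] [0.00144039 0.03397448 0.02664153]
```

```bash
python3 -m inch '[[0.0008,-0.0004,0,0,0,0,1],[0,0,0.003,0,0,0,1],[0,0,0.003,0,0,0,1],[0,0,0.002,0,0,0,1],[0,0,0,0,0,0,1],[0,0,0,0,0,0,1]]'
```

```text
clock: 5.2
eef_pos: [532.4, -68.6, 121.2]
tcp_rot: [-3.141, -0.0, 1.725]
contact_force: [0.1, -0.2, -1.2]
opening: 0.661
grasp_force: 43.2
```

```bash
python3 -m inch '[[0,0,0.003,0,0,0,1],[0,0,0.003,0,0,0,1],[0,0,0.003,0,0,0,1],[0,0,0,0,0,0,1],[0,0,0,0,0,0,1]]'
```

```text
clock: 5.7
eef_pos: [532.4, -68.6, 112.1]
tcp_rot: [-3.141, -0.0, 1.725]
contact_force: [1.0, -0.1, -0.0]
opening: 0.662
grasp_force: 43.2
```

```bash
python3 -m inch '[[0,0,0.002,0,0,0,1],[0,0,0.002,0,0,0,1],[0,0,0.001,0,0,0,1],[0,0,0.001,0,0,0,1],[0,0,0,0,0,0,1],[0,0,0,0,0,0,1]]'
```

```text
clock: 6.3
eef_pos: [532.5, -68.6, 106.5]
tcp_rot: [3.141, 0.0, 1.725]
contact_force: [-1.1, 0.5, 3.8]
opening: 0.662
grasp_force: 43.7
```

```bash
python3 -m inch '[[0,0,0.001,0,0,0,1],[0,0,0.001,0,0,0,1],[0,0,0,0,0,0,1]]';python3 -m inch '[[0,0,0,0,0,0,0.2],[0,0,0,0,0,0,-1],[0,0,0,0,0,0,-1],[0,0,0,0,0,0,-1],[0,0,0,0,0,0,-1],[0,0,0,0,0,0,-1]]'
```

```text
clock: 6.6
eef_pos: [532.5, -68.6, 104.3]
tcp_rot: [3.141, -0.0, 1.725]
contact_force: [-1.7, 0.2, 5.3]
opening: 0.662
grasp_force: 43.9
clock: 7.2
eef_pos: [532.4, -68.6, 104.2]
tcp_rot: [-3.141, -0.0, 1.725]
contact_force: [0.0, -0.0, -1.0]
opening: 0.994
grasp_force: 0.0
```

```bash
python3 -m inch '[[0,0,-0.02,0,0,0,-1],[0,0,-0.04,0,0,0,-1],[0,0,-0.04,0,0,0,-1],[0,0,-0.035,0,0,0,-1],[0,0,0,0,0,0,-1],[0,0,0,0,0,0,-1]]'
python3 - <<'E'
from h import *
im,P=cam('wrist'); np.save('P_w3.npy',P); cv2.imwrite('pics/w3o.png',im)
s,Q=cam('side'); cv2.imwrite('pics/s3o.png',s)
c=lambda im,x,y,w,h,k:cv2.resize(im[y:y+h,x:x+w],None,fx=k,fy=k,interpolation=cv2.INTER_CUBIC)
M=np.zeros((480,800,3),np.uint8); M[:,:400]=c(im,206,140,100,120,4); M[:300,400:]=c(s,250,190,100,75,4); cv2.imwrite('pics/v3.png',M)
print(proj(P,[532.4,-68.9,116]))
plan([389,205,240],98.8,7)
E
```

```text
clock: 7.8
eef_pos: [532.7, -68.7, 239.9]
tcp_rot: [3.14, 0.001, 1.725]
contact_force: [-0.9, 0.8, 0.1]
opening: 1.0
grasp_force: 0.0
[257.21768016 192.80624136]
now [531.6 -68.6 238.1] per row mm 44.1 deg [-0.01 -0.    0.  ]
[ 0.0417 -0.0141 -0.0002]
[ 0.0417 -0.0141 -0.0002]
[ 0.0417 -0.0141 -0.0002]
[ 0.0417 -0.0141 -0.0002]
[ 0.0417 -0.0141 -0.0003]
[ 0.0417 -0.0142 -0.0003]
[ 0.0417 -0.0142 -0.0003]
```

View pics/v3.png

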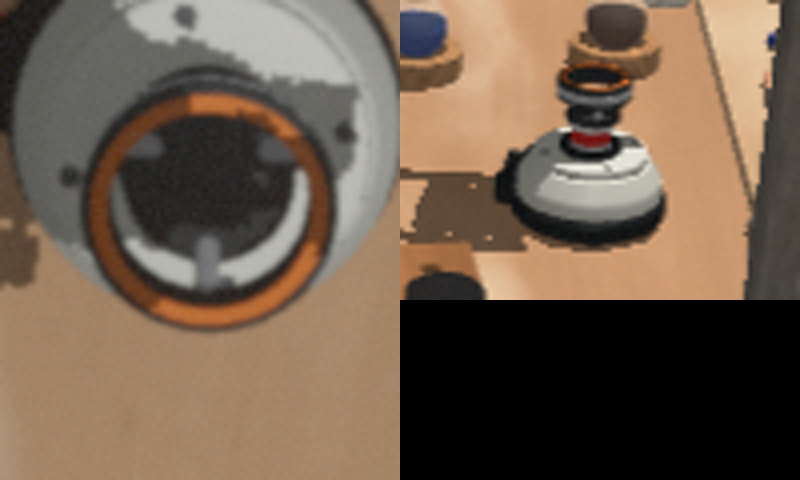

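Ring head sits upright with its flange on the disc, red band still showing; rim centre at (209,209) in the crop, as predicted. On to the flask; I'll check the clearances there.

```bash
python3 - <<'E'
from h import *
Ps=np.load('P_side.npy');Pt=np.load('P_top.npy');k=.64
for n,s,t in [('lamp',(367,110),(100,355)),('ba',(421,238),(172,277)),('bb',(393,240),(186,317))]:
    print(n,tri([Ps,Pt],[np.array(s)*k,np.array(t)*k])[0], onz(Pt,np.array(t)*k,190))
E
python3 -m inch '[[0.0417,-0.0141,0,0,0,0,-1],[0.0417,-0.0141,0,0,0,0,-1],[0.0417,-0.0141,0,0,0,0,-1],[0.0417,-0.0141,0,0,0,0,-1],[0.0417,-0.0141,0,0,0,0,-1],[0.0417,-0.0141,0,0,0,0,-1],[0.0417,-0.0141,0,0,0,0,-1],[0,0,0,0,0,0,-1]]'
python3 -m inch '[[0,0,0,0,0,0,-1],[0,0,0,0,0,0,-1]]'
python3 - <<'E'
from h import *
im,P=cam('wrist'); np.save('P_w4.npy',P); cv2.imwrite('pics/w4.png',cv2.resize(im,(800,600),interpolation=cv2.INTER_CUBIC))
print(r.sense()['eef_pos'],proj(P,[389,205,122])*1.5625)
E
```

```text
lamp [301.88156889 441.19337229 452.74382344] [295.31296578 566.31443398]
ba [443.29394451 465.08628547 131.79500001] [437.45246109 443.98974809]
bb [370.04137928 434.93705464 133.11461322] [365.60047714 415.61492781]
clock: 8.7
eef_pos: [387.2, 207.8, 237.9]
tcp_rot: [-3.139, -0.0, 1.729]
contact_force: [-0.4, 0.5, -0.7]
opening: 1.0
grasp_force: 0.0
clock: 8.9
eef_pos: [390.0, 204.0, 238.5]
tcp_rot: [-3.14, 0.001, 1.725]
contact_force: [0.9, -0.3, 1.2]
opening: 1.004
grasp_force: 0.0
[390.250854   203.70381533 238.66040676] [401.65665605 302.49178053]
```

View pics/w4.png

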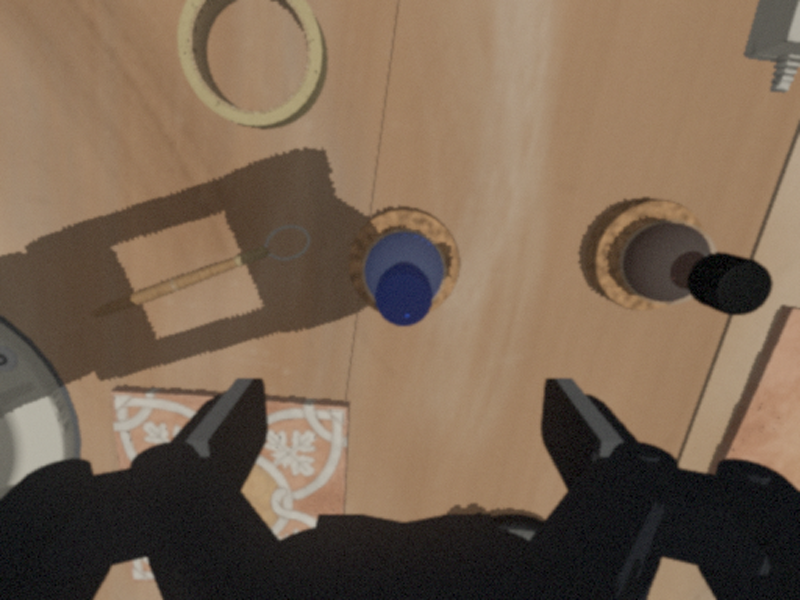

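Blue cap top centre is about (404,297) in the 800-px view (predicted (402,302)), upright, nothing near; the slip bottles stand beyond y = 400.

```bash
python3 -m inch '[[0.0039,-0.0005,0.04,0,0,0,-1],[0,0,0.04,0,0,0,-1],[0,0,0.03,0,0,0,-1],[0,0,0.016,0,0,0,-1],[0,0,0.007,0,0,0,-1],[0,0,0,0,0,0,-1]]' 60; python3 -m inch '[[0,0,0,0,0,0,1],[0,0,0,0,0,0,1],[0,0,0,0,0,0,1],[0,0,0,0,0,0,1],[0,0,0,0,0,0,1],[0,0,0,0,0,0,1],[0,0,0,0,0,0,1],[0,0,0,0,0,0,1]]' 60
```

```text
clock: 9.55
eef_pos: [389.0, 207.5, 105.6]
tcp_rot: [-3.14, 0.001, 1.723]
contact_force: [-0.2, -0.4, 0.5]
opening: 1.003
grasp_force: 0.0
clock: 10.35
eef_pos: [389.3, 208.7, 106.8]
tcp_rot: [3.141, -0.0, 1.725]
contact_force: [-1.6, -1.1, 6.4]
opening: 0.355
grasp_force: 59.0
```

```bash
python3 -m inch '[[0,0,-0.01,0,0,0,1],[0,0,-0.03,0,0,0,1],[0,0,-0.04,0,0,0,1],[0,0,-0.03,0,0,0,1],[0,0,-0.02,0,0,0,1],[0,0,0,0,0,0,1],[0,0,0,0,0,0,1]]'; python3 - <<'E'
from h import *
plan([532.4,-68.7,235],98.8,8); print(r.sense()['contact_force'])
E
```

```text
clock: 11.05
eef_pos: [388.8, 208.4, 236.3]
tcp_rot: [3.141, -0.0, 1.725]
contact_force: [-0.1, 0.7, -1.8]
opening: 0.357
grasp_force: 59.7
now [388.8 208.4 236.3] per row mm 39.0 deg [ 0. -0.  0.]
[-0.037   0.0124  0.0002]
[-0.037   0.0124  0.0002]
[-0.037   0.0124  0.0002]
[-0.037   0.0124  0.0002]
[-0.037   0.0124  0.0002]
[-0.037   0.0124  0.0002]
[-0.037   0.0124  0.0002]
[-0.037   0.0124  0.0002]
[-0.12725642  0.69909199 -1.77162521]
```

```bash
python3 -m inch '[[-0.037,0.0124,0,0,0,0,1],[-0.037,0.0124,0,0,0,0,1],[-0.037,0.0124,0,0,0,0,1],[-0.037,0.0124,0,0,0,0,1],[-0.037,0.0124,0,0,0,0,1],[-0.037,0.0124,0,0,0,0,1],[-0.037,0.0124,0,0,0,0,1],[-0.037,0.0124,0,0,0,0,1]]'; python3 -m inch '[[0,0,0,0,0,0,1],[0,0,0,0,0,0,1],[0,0,0,0,0,0,1]]'
python3 - <<'E'
from h import *
im,P=cam('wrist'); s,Q=cam('side'); np.save('P_w5.npy',P)
c=lambda im,x,y,w,h,k:cv2.resize(im[y:y+h,x:x+w],None,fx=k,fy=k,interpolation=cv2.INTER_CUBIC)
M=np.zeros((600,800,3),np.uint8); M[:480,:400]=c(im,180,170,160,192,2.5); M[:,400:]=c(s,255,130,80,120,5); cv2.imwrite('pics/v5.png',M)
p=r.sense()['eef_pos']; print(p, r.sense()['tcp_rot'])
print('crop px of cap top if centred', ((proj(P,p+[0,0,15.2])-[180,170])*2.5).round(1), 'per +10mm tool x', ((proj(P,p+[-1.5,9.9,15.2])-[180,170])*2.5).round(1))
print('side crop px ring rim, flask bottom, cap top', [((proj(Q,X)-[255,130])*5).round(0) for X in ([532.4,-68.7,116],p+[0,0,-92.8],p+[0,0,15.2])])
E
```

```text
clock: 11.85
eef_pos: [531.9, -70.3, 234.3]
tcp_rot: [-3.139, -0.001, 1.725]
contact_force: [0.6, 0.1, -2.0]
opening: 0.36
grasp_force: 59.7
clock: 12.15
eef_pos: [531.3, -68.2, 235.0]
tcp_rot: [-3.139, -0.001, 1.725]
contact_force: [-0.5, -0.5, -0.6]
opening: 0.361
grasp_force: 59.7
[531.70906036 -67.85513148 235.72345505] [-3.14041730e+00 -5.25740738e-04  1.72597349e+00]
crop px of cap top if centred [195.  277.9] per +10mm tool x [195.2 223.7]
side crop px ring rim, flask bottom, cap top [array([215., 390.]), array([216., 348.]), array([225., 177.])]
```

View pics/v5.png

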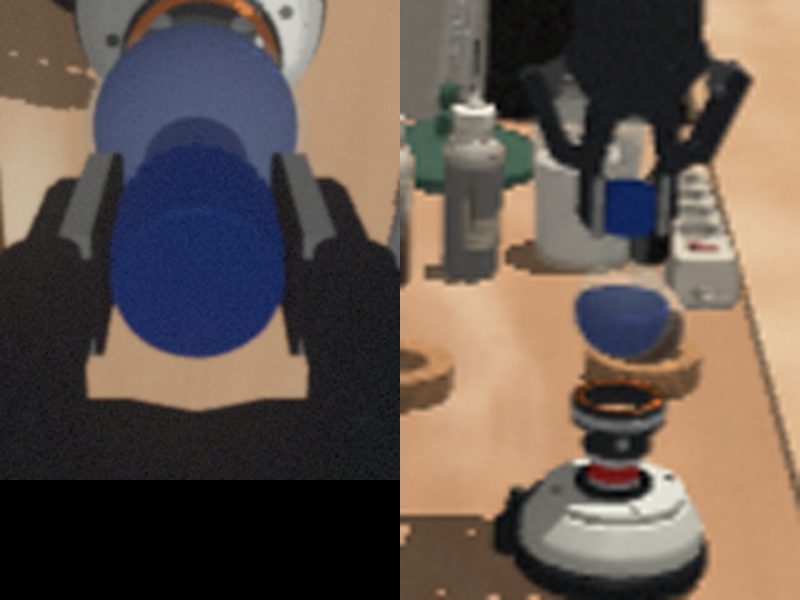

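Cap top centre is at (198,282) in the wrist crop (expected (195,278)), so the flask is centred in the jaws; in the side crop it hangs upright straight above the ring (ball x 623, rim x 619).

```bash
python3 -m inch '[[0,0.0008,0.01,0,0,0,1],[0,0,0.012,0,0,0,1],[0,0,0.008,0,0,0,1],[0,0,0.003,0,0,0,1],[0,0,0,0,0,0,1],[0,0,0,0,0,0,1]]' 80; python3 -m inch '[[0,0,0.002,0,0,0,1],[0,0,0.002,0,0,0,1],[0,0,0.002,0,0,0,1],[0,0,0,0,0,0,1],[0,0,0,0,0,0,1]]'
```

```text
clock: 12.85
eef_pos: [533.4, -68.7, 203.3]
tcp_rot: [3.142, -0.0, 1.725]
contact_force: [-0.7, 0.0, -2.3]
opening: 0.354
grasp_force: 79.1
clock: 13.35
eef_pos: [533.6, -68.7, 197.6]
tcp_rot: [3.141, 0.0, 1.725]
contact_force: [-0.2, 1.6, 3.5]
opening: 0.348
grasp_force: 79.7
```

```bash
python3 -m inch '[[0,-0.0005,0.002,0,0,0,1],[0,0,0.002,0,0,0,1],[0,0,0.002,0,0,0,1],[0,0,0.002,0,0,0,1],[0,0,0,0,0,0,1]]'; python3 -m inch '[[0,0,0.001,0,0,0,1],[0,0,0.001,0,0,0,1],[0,0,0.001,0,0,0,1],[0,0,0,0,0,0,1],[0,0,0,0,0,0,1]]'
```

```text
clock: 13.85
eef_pos: [533.4, -68.7, 189.8]
tcp_rot: [3.14, 0.0, 1.725]
contact_force: [0.3, 1.6, 9.2]
opening: 0.351
grasp_force: 80.3
clock: 14.35
eef_pos: [533.5, -68.7, 187.3]
tcp_rot: [3.14, 0.0, 1.725]
contact_force: [-1.4, 2.0, 11.8]
opening: 0.357
grasp_force: 81.3
```

```bash
python3 -m inch '[[0,0,0.001,0,0,0,1],[0,0,0.001,0,0,0,1],[0,0,0,0,0,0,1],[0,0,0,0,0,0,1]]'; python3 -m inch '[[0,0,0.001,0,0,0,1],[0,0,0,0,0,0,1],[0,0,0,0,0,0,1]]'
```

```text
clock: 14.75
eef_pos: [534.2, -68.7, 186.9]
tcp_rot: [3.138, 0.001, 1.725]
contact_force: [-4.9, 2.8, 25.6]
opening: 0.354
grasp_force: 82.8
clock: 15.05
eef_pos: [534.4, -68.8, 186.7]
tcp_rot: [3.137, 0.001, 1.725]
contact_force: [-6.2, 2.7, 34.1]
opening: 0.351
grasp_force: 83.7
```

The drive is on its hard stop; I'll ease off a little. My picture allowance is used up (11 viewed, one over by mistake), so I'll check the red band and the tilt with image code.

```bash
python3 -m inch '[[0,-0.0008,-0.0008,0,0,0,1],[0,0,0,0,0,0,1],[0,0,0,0,0,0,1],[0,0,0,0,0,0,1]]'
python3 - <<'E'
from h import *
s,Q=cam('side')
def red(im,y0,y1):
    h=cv2.cvtColor(im[y0:y1,280:320],cv2.COLOR_BGR2HSV); return int((((h[...,0]<5)|(h[...,0]>172))&(h[...,1]>150)&(h[...,2]>70)).sum())
print('red now',red(s,205,240),'before',red(cv2.imread('pics/s3o.png'),205,240))
h=cv2.cvtColor(s,cv2.COLOR_BGR2HSV)[150:240,280:325]; m=(h[...,0]>105)&(h[...,0]<128)&(h[...,1]>120)
ys,xs=np.nonzero(m); [print(y+150,xs[ys==y].mean().round(1)+280,(ys==y).sum()) for y in np.unique(ys)[::4]]
st=r.sense(); p=st['eef_pos']; print(p,st['tcp_rot'],st['contact_force'])
print([proj(Q,p+[0,0,z]).round(1) for z in (15,-5,-72,-93)])
E
```

```text
clock: 15.45
eef_pos: [533.8, -68.8, 186.8]
tcp_rot: [3.137, 0.001, 1.725]
contact_force: [-3.9, 3.0, 25.7]
opening: 0.353
grasp_force: 82.2
red now 6 before 23
180 301.0 1
184 300.5 10
188 300.5 10
192 300.5 8
209 293.2 4
213 299.5 10
[533.84592865 -68.82304016 186.86402441] [3.13698856e+00 7.36627001e-04 1.72467461e+00] [-4.48245902  2.72281224 25.49863171]
[array([299.9, 181.3]), array([299.5, 187.6]), array([298.4, 208.5]), array([298. , 214.9])]
```

```bash
python3 - <<'E'
from h import *
s,Q=cam('side')
for im in (s,cv2.imread('pics/s3o.png')):
    h=cv2.cvtColor(im[205:240,280:320],cv2.COLOR_BGR2HSV); m=((h[...,0]<5)|(h[...,0]>172))&(h[...,1]>150)&(h[...,2]>70)
    print([(int(x)+280,int(y)+205) for y,x in np.argwhere(m)])
print('rim',proj(Q,[532.4,-68.7,104]),'band down/up',proj(Q,[532.4,-68.7,64]),proj(Q,[532.4,-68.7,72]))
E
```

```text
[(295, 227), (296, 227), (297, 227), (298, 227), (299, 227), (300, 227)]
[(293, 223), (294, 223), (295, 223), (293, 224), (294, 224), (295, 224), (296, 224), (297, 224), (298, 224), (299, 224), (300, 224), (301, 224), (302, 224), (294, 225), (295, 225), (296, 225), (297, 225), (298, 225), (299, 225), (300, 225), (301, 225), (296, 226), (297, 226)]
rim [297.73422293 211.76165466] band down/up [297.08301326 223.81797946] [297.21225603 221.42521269]
```

```bash
python3 - <<'E'
from rig import r
print(r.sense()['contact_force'],r.sense()['clock']); print(r.sign_off())
E
```

```text
[-3.70373508  3.37608221 25.68060946] 15.55
the job is handed in; nothing more can be done
None
```

I handed the job in at 15.6 s: the ring head is in the drive socket, and the arm is still holding the blue-capped flask upright in it, pressed onto the drive's hard stop at about 26 N. Force and height both say fully down, though the side camera still showed a thin red line at the band, and I viewed 11 pictures, one over the limit.

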